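# Put the hot-air nozzles back on their rail in order of size

## Robot

A 6-joint arm with a two-finger parallel gripper is mounted at the origin on a cart in front of the work surface, level with it; the furniture and walls round the work are solid. World frame = base frame: x ahead of the robot, y to its left, z up, the work surface at z = 0. Lengths are in m, angles in degrees, forces in N, time in s.
With the tool pointing down it reaches from about 0.375 to 0.9 m from the base axis. Payload 3.1 kg.
Tool frame: the origin (TCP) lies midway between the tips of the shut fingers; the grasp point (between the pads) lies 19 mm behind it (bot.hold_point_z is the distance from the TCP to the grasp point, in m); z points along the fingers, y is the line along which they close (so a half turn about z gives the same grasp; the last joint's range is limited). The gripper opens to 87 mm and grips with 3 to 60 N. Pads are 19 mm wide; open, the fingers measure 117 mm over their backs; the gripper's body (75 mm by 190 mm) begins 51 mm behind the grasp point.
Start: joints at [-84.998, 30.224, 82.088, -0, 67.689, -10.227], TCP at [0.164, -0.603, 0.223] pointing down, gripper open.
Joint ranges: [-176.69, 176.69], [-43.24, 126.21], [12.49, 139.97], [-82, 262], [0, 151.66], [-163.58, 163.58]. Speed limits (degrees/s): [159.86, 159.86, 180, 180, 180, 180].

## Interface

Orientations are given as a 3x3 rotation matrix whose columns are the frame's x, y, z axes.
In Python, from rig import read_state, optics, order, bot gives the robot as it stands.
- The arm moves only by the tool drive_tool, never from a script. Its argument "steps" is a list of rows, each a list of 7 numbers: the finger opening in mm, from 0 to 87, then the shift along the tool's x, y, z normalised to -1 to 1, where 1 is 0.12 m, then the turn, a rotation vector about the tool's x, y, z normalised to -1 to 1, where 1 is 1.5 rad. In form: [[jaw, tx, ty, tz, ax, ay, az], ...]. A call has 1 to 8 rows; each row is the pose to reach, as a shift and turn from the pose commanded when the call began, along the tool's axes at that moment; what a row does not reach only later rows make up. A row lasts 1/10 s, in which the tool goes at most 50 mm and 8.59 degrees, less where a joint would pass 70% of its speed; a pose out of reach is approached as far as the arm can. A call with a number of a shift or a turn outside -1 to 1 is refused whole. A call with a gripper value outside its range is refused whole. The fingers move at their own pace and stop on an object; the grip force is fixed at half the most. Time passes only in rows, so rows that repeat a pose let the fingers close. It gives the time, the measured TCP pose, the force, the opening and the grip force at its end, in the units of the state.
- read_state(): the state, without advancing time (a new reading comes with each control period).
- optics.capture(name): name is "side" or "top"; returns a dict with "color" (480x640x3 uint8, blue, green, red), "range_z" (480x640 float32, m along the optical axis (not along the pixel's ray), 0 where there is no reading), "fx", "fy", "cx", "cy" (pixels), "rvec" (rotation vector, rad) and "tvec" (3), from world to camera coordinates, as OpenCV has them. Camera axes: x right, y down, z forward; pixel columns grow to the right and rows downward; lengths in m; the calibration is good to about 2 mm. A picture is of the moment at which its call begins.
- order.hand_in(): hands the job in; it is judged then, once.
The state is a dict: "time_s": time; "joint_positions": joint angles; "qvel": joint speeds; "tau": joint torques, N m; "position": TCP position; "tcp_rot": TCP orientation; "force": force on the tool from outside, world axes, zero at the start; "moment": the same for the moment, N m; "opening": opening from 0.0 (shut) to 1.0 (fully open); "grasp_force": force on a finger pad.
Only numpy, scipy, OpenCV 4.12 (cv2) and the standard library are available. Lean on these libraries where they do the work, as an engineer would, in place of code of your own. Each camera call takes 0.05 s, during which the arm holds its last target. There are 200 camera calls.

## Task

The rework job is finished: put the four square hot-air nozzles back on the nozzle rail, each upright with its collar right down over a peg of its own and its square mouth up, in order of size along the rail. The smallest, which is used most, goes on the peg nearest the hot-air handpiece, and the largest on the peg farthest from it. Leave the dropper bottle and the red tin standing where they are.

Things in the scene. Friction and masses are not known exactly. Their poses are not given: they have to be found in the camera images.
- nozzle_10: smallest of four square hot-air nozzles: bare steel, 58 mm tall, about 38 g, square mouth up. Top part: 10 x 10 mm from 36 to 58 mm height, flats square to local x and y; grip across them. Foot: round open collar 30 mm outside to 22 mm height, bore 24 mm, 27 mm deep; clamp ear out to 23 mm on local +x. Origin: centre of the underside, z up.
- nozzle_20: second smallest of four square hot-air nozzles: bare steel, 58 mm tall, about 46 g, square mouth up. Top part: 20 x 20 mm from 36 to 58 mm height, flats square to local x and y; grip across them. Foot: round open collar 30 mm outside to 22 mm height, bore 24 mm, 27 mm deep; clamp ear out to 23 mm on local +x. Origin: centre of the underside, z up.
- nozzle_30: second largest of four square hot-air nozzles: bare steel, 58 mm tall, about 54 g, square mouth up. Top part: 30 x 30 mm from 36 to 58 mm height, flats square to local x and y; grip across them. Foot: round open collar 30 mm outside to 22 mm height, bore 24 mm, 27 mm deep; clamp ear out to 23 mm on local +x. Origin: centre of the underside, z up.
- nozzle_40: largest of four square hot-air nozzles: bare steel, 58 mm tall, about 62 g, square mouth up. Top part: 40 x 40 mm from 36 to 58 mm height, flats square to local x and y; grip across them. Foot: round open collar 30 mm outside to 22 mm height, bore 24 mm, 27 mm deep; clamp ear out to 23 mm on local +x. Origin: centre of the underside, z up.
- rail: nozzle rail, fixed: dark steel tray 60 x 230 mm, four tapered brass pegs along its y axis at y = -84, -28, 28, 84 mm, x = 0. Origin on the desk below the middle of the row; x points to its back edge (22 mm high). Tray top, where collars stand, at z = 12 mm. Pegs: 19 mm wide at foot, 6 mm at tip, tip at z = 36.5 mm; a collar within 8 mm of centre is guided down. A nozzle's turn about z is free.
- handpiece_rest: fixed low rest holding the black hot-air handpiece (281 x 45 x 46 mm along its x axis, top 52 mm above the desk). It stands behind one end of the rail, the metal tip pointing at that end peg. The grey board holder (21 mm high) lies behind the other end. Origin on the desk under the handpiece's tip, in the rail's frame at x = 43 mm, y = +80 or -80 mm.
- dropper_bottle: brown dropper bottle with black cap, 33 mm across, 102 mm tall, loose, standing among the nozzles; to be left alone. Origin: centre of its underside.
- red_tin: round tin with red lid, 50 mm across, 20 mm tall, loose, among the nozzles; to be left alone. Origin: centre of its underside.

How it is judged (in metres and radians):
At the end, for the whole second after the job is handed in: All four nozzles stand upright (within 0.1 rad) and at rest on the rail, released, collars down on the tray (height within about 5 mm) and within 8 mm of their pegs along each rail axis; counted from the handpiece's end of the rail the square mouths measure 10, 20, 30, 40 mm (x of nozzle_10 in the frame of rail between -0.008 and 0.008 m and z of nozzle_10 in the frame of rail between 0.007 and 0.016 m and angle between each of nozzle_10, nozzle_20, nozzle_30, nozzle_40's own z axis and vertical below 0.1 rad and linear speed of each of nozzle_10, nozzle_20, nozzle_30, nozzle_40 below 0.02 m/s and x of nozzle_20 in the frame of rail between -0.008 and 0.008 m and z of nozzle_20 in the frame of rail between 0.007 and 0.016 m and x of nozzle_30 in the frame of rail between -0.008 and 0.008 m and z of nozzle_30 in the frame of rail between 0.007 and 0.016 m and x of nozzle_40 in the frame of rail between -0.008 and 0.008 m and z of nozzle_40 in the frame of rail between 0.007 and 0.016 m and ((y of handpiece_rest in the frame of rail above 0 m and y of nozzle_10 in the frame of rail between 0.076 and 0.092 m and y of nozzle_20 in the frame of rail between 0.02 and 0.036 m and y of nozzle_30 in the frame of rail between -0.036 and -0.02 m and y of nozzle_40 in the frame of rail between -0.092 and -0.076 m) or (y of handpiece_rest in the frame of rail below 0 m and y of nozzle_10 in the frame of rail between -0.092 and -0.076 m and y of nozzle_20 in the frame of rail between -0.036 and -0.02 m and y of nozzle_30 in the frame of rail between 0.02 and 0.036 m and y of nozzle_40 in the frame of rail between 0.076 and 0.092 m))); the robot touches nothing.
It fails at once if the dropper bottle is knocked over or pushed more than 30 mm from its place (distance of dropper_bottle from where it was at the start of the episode above 0.03 m or angle between dropper_bottle's own z axis and vertical above 0.5 rad).
It fails at once if the red tin is knocked over or pushed more than 30 mm from its place (distance of red_tin from where it was at the start of the episode above 0.03 m or angle between red_tin's own z axis and vertical above 0.5 rad).
It also fails if it takes over 96 s, if anything falls off the work surface, if the arm or the gripper's body presses on something with over 40 N, if the wrist force passes 120 N, or if a joint passes its speed limit or range.

## Working session

There is one attempt and no reset: what is moved stays moved. The work goes in short steps, Python scripts to look and compute and a tool call to move; the robot and the scene stay as the last step left them, time stands still between calls to the robot, and variables do not carry over. Pictures are saved under pics/ and viewed, at most 14 in all, crops included, and the job is handed in when it is done.

Besides the shell and the picture viewer there is one more tool, called after "Emit:" as name(argument=value, ...), one argument or row to a line, values as JSON. drive_tool: Moves the arm, as the interface text tells. Scaled input: -1 to 1 covers 0.12 m each way for a shift and 1.5 rad each way for a turn. Its arguments: {"type":"object","properties":{"steps":{"type":"array"}},"required":["steps"]}

```bash
mkdir -p pics
cat > h.py <<'E'
import numpy as np, cv2
from rig import read_state, optics, order, bot
def cap(n):
    c=optics.capture(n); R,_=cv2.Rodrigues(np.array(c['rvec'],float)); t=np.array(c['tvec'],float).ravel()
    v,u=np.mgrid[:480,:640]; z=c['range_z']
    P=np.stack([(u-c['cx'])*z/c['fx'],(v-c['cy'])*z/c['fy'],z],-1)
    W=(P-t)@R; W[z==0]=np.nan
    return c,W
E
python3 - <<'E'
from h import *
for n in('top','side'):
    c,W=cap(n); cv2.imwrite(f'pics/{n}0.png',c['color']); np.save(n+'0.npy',W)
    R,_=cv2.Rodrigues(np.array(c['rvec'],float)); print(n,-R.T@np.array(c['tvec']).ravel(),R[2],c['fx'])
s=read_state();print(s['position'],s['tcp_rot'],s['time_s'],bot.hold_point_z)
E
```

```text
top [0.46208466 0.00509135 0.9928085 ] [ 0.08216124  0.00945311 -0.99657422] 494.7411379377901
side [0.2425714  0.88996611 0.50407856] [ 0.27857996 -0.84208405 -0.46183077] 577.8603529518476
[ 0.16414021 -0.60237762  0.22166924] [[ 9.64875402e-01  2.62707870e-01 -1.81309108e-04]
 [ 2.62707720e-01 -9.64873510e-01  1.93993734e-03]
 [ 3.34696452e-04 -1.91942912e-03 -9.99998102e-01]] 0.1 0.0187
```

View pics/top0.png

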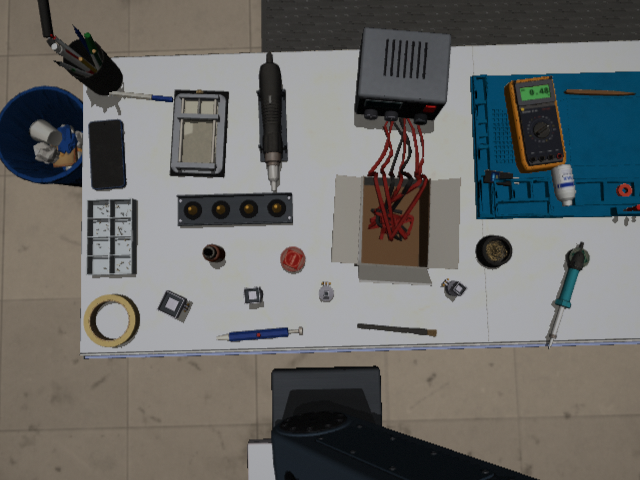

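View pics/side0.png

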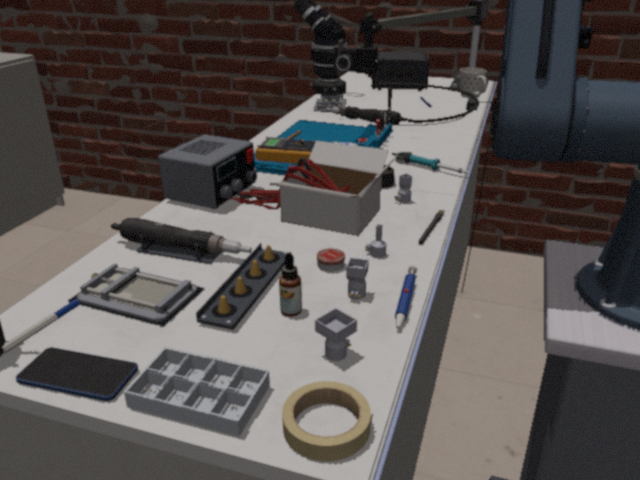

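Run:
```python
from h import *
W=np.load('top0.npy'); im=cv2.imread('pics/top0.png')
def seg(name,u,v,r,lo,hi):
    p=W[v-r:v+r,u-r:u+r].reshape(-1,3); p=p[(p[:,2]>lo)&(p[:,2]<hi)]
    if len(p)<4: print(name,len(p));return
    q=(p[:,:2]*1e4).astype(np.float32); print(name,len(p),np.round(p[:,:3].mean(0),4),'rect',[np.round(np.array(x)/10,1) for x in cv2.minAreaRect(q)[:2]],cv2.minAreaRect(q)[2])
for n,u,v in(('A',175,305),('B',254,296),('C',326,292),('D',455,288)):
    seg(n,u,v,22,.05,.066); seg(n+'low',u,v,22,.008,.03)
for i,u in enumerate((193,221,248,277)): seg(f'peg{i}',u,209,10,.025,.05)
seg('bottle',213,253,16,.07,.12); seg('tin',292,260,18,.012,.03)
p=W[185:235,170:300].reshape(-1,3); p=p[(p[:,2]>.008)&(p[:,2]<.03)]; print(cv2.minAreaRect((p[:,:2]*1e3).astype(np.float32)))
S=np.hstack([cv2.resize(im[v-25:v+25,u-25:u+25],(400,300) if 0 else (300,300),interpolation=cv2.INTER_CUBIC) for u,v in((175,303),(254,296))])
S2=np.hstack([cv2.resize(im[v-25:v+25,u-25:u+25],(300,300),interpolation=cv2.INTER_CUBIC) for u,v in((326,292),(455,288))])
cv2.imwrite('pics/crop.png',np.vstack([S,S2]))
```

```text
A 225 [0.4248 0.2887 0.0552] rect [array([424.5, 288.8]), array([41.6, 40.2])] 63.18152618408203
Alow 35 [0.4161 0.2718 0.0145] rect [array([415.7, 272.1]), array([ 9.5, 17.1])] 71.36136627197266
B 119 [0.4366 0.1355 0.0557] rect [array([437.2, 135.4]), array([29.7, 30.7])] 4.336198329925537
Blow 18 [0.4366 0.1297 0.0181] rect [array([434.4, 139.3]), array([15.6, 38.2])] 7.8978271484375
C 17 [ 0.4366 -0.0046  0.0592] rect [array([436.6,  -4.7]), array([7.5, 7.6])] 88.33512115478516
Clow 177 [ 0.4396 -0.0044  0.0246] rect [array([440.5,  -5.2]), array([27.3, 36.9])] 88.39263153076172
D 99 [ 0.439  -0.2549  0.0561] rect [array([ 439.3, -254.7]), array([20.6, 20.6])] 50.88620376586914
Dlow 114 [ 0.4427 -0.2443  0.0209] rect [array([ 441.5, -244.8]), array([33.9, 22.2])] 2.517270803451538
peg0 40 [0.6071 0.2553 0.0326] rect [array([607. , 255.5]), array([10.6, 12.3])] 64.85942840576172
peg1 40 [0.6072 0.1999 0.0325] rect [array([607.4, 199.8]), array([11.4, 12.5])] 43.321380615234375
peg2 43 [0.6071 0.1437 0.0323] rect [array([607.6, 144.6]), array([12.6, 13.8])] 13.611113548278809
peg3 38 [0.6067 0.0883 0.0334] rect [array([606.7,  88.8]), array([11.7, 11.7])] 88.5343246459961
bottle 128 [0.5187 0.209  0.0854] rect [array([519.4, 211.2]), array([21.7, 20.6])] 89.40912628173828
tin 501 [0.5052 0.0593 0.0224] rect [array([505.7,  59.7]), array([47.4, 47.2])] 88.21936798095703
((614.261474609375, 173.11773681640625), (229.98440551757812, 73.54265594482422), 89.91693878173828)
```

View pics/crop.png

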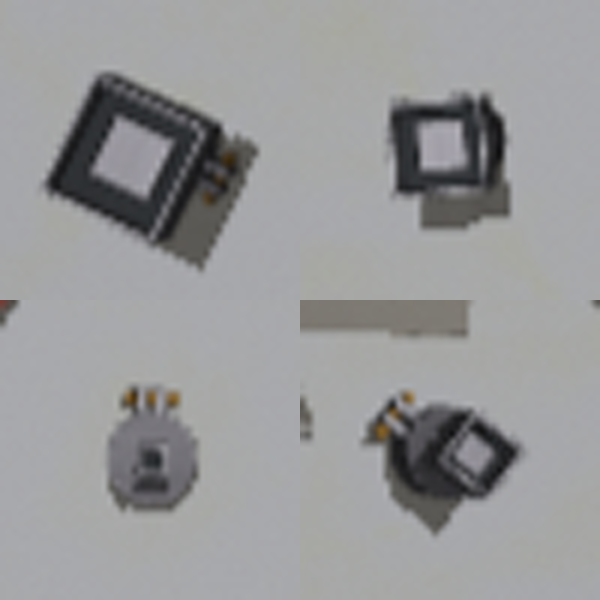

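```bash
cat >> h.py <<'E'
def plan(x,y,z,th=None):
    s=read_state(); R=np.array(s['tcp_rot']); p=np.array(s['position'])
    d=R.T@(np.array([x,y,z])-p); t0=np.degrees(np.arctan2(R[1,1],R[0,1]))
    w=np.zeros(3)
    if th is not None:
        a=np.radians(th); best=None
        Y=np.array([np.cos(a),np.sin(a),0]); 
        if Y@R[:,1]<0: Y=-Y
        Z=np.array([0,0,-1.]); T=np.stack([np.cross(Y,Z),Y,Z],1)
        w=cv2.Rodrigues(R.T@T)[0].ravel()
    print('pos',p.round(4),'th %.1f'%t0,'shift',(d/.12).round(3),'turn',(w/1.5).round(3),'q',np.round(s['joint_positions'],0),'F',np.round(s['force'],1),'open %.1f'%(s['opening']*87),'t',round(s['time_s'],2))
E
python3 - <<'E'
from h import *
plan(.439,-.255,.12,-39)
W=np.load('top0.npy')
p=W[170:290,325:465].reshape(-1,3); p=p[p[:,2]>.03]
for y0 in np.arange(-.30,.06,.04):
    q=p[(p[:,1]>=y0)&(p[:,1]<y0+.04)]; 
    if len(q): print(y0.round(2),'xmin',q[:,0].min().round(3),'zmax',q[:,2].max().round(3),'front z',q[q[:,0]<.56][:,2].max() if (q[:,0]<.56).any() else None)
E
```

```text
pos [ 0.1641 -0.6024  0.2217] th -74.8 shift [ 2.97  -2.19   0.852] turn [-0.001 -0.001 -0.416] q [-85.  30.  82.  -0.  68. -10.] F [-0.2  0.7  0.3] open 87.0 t 0.1
-0.3 xmin 0.437 zmax 0.06 front z 0.05960589217998544
-0.26 xmin 0.437 zmax 0.122 front z 0.12210476204833395
-0.22 xmin 0.447 zmax 0.128 front z 0.1275170421972095
-0.18 xmin 0.449 zmax 0.129 front z 0.1289193956157397
-0.14 xmin 0.452 zmax 0.129 front z 0.12884742838024613
-0.1 xmin 0.455 zmax 0.128 front z 0.12779117121362857
-0.06 xmin 0.49 zmax 0.107 front z 0.1064338439707606
-0.02 xmin 0.443 zmax 0.108 front z 0.10805962885038133
```

Emit:
drive_tool(
  steps=[
    [87, 0.99, -0.73, 0, 0, 0, 0],
    [87, 0.99, -0.73, 0, 0, 0, 0],
    [87, 0.99, -0.73, 0, 0, 0, 0],
    [87, 0.99, -0.73, 0, 0, 0, 0],
  ],
)

```text
time_s: 0.5
position: [0.2583, -0.4809, 0.2218]
tcp_rot: [[0.964, 0.268, -0.0], [0.268, -0.963, 0.007], [0.002, -0.007, -1.0]]
force: [0.0, -0.1, 0.0]
opening: 0.999
grasp_force: 0.0
```

Run:
```python
from h import *
W=np.load('top0.npy')
p=W[150:300,310:480].reshape(-1,3); p=p[np.isfinite(p[:,0])]
for x0 in np.arange(.42,.62,.02):
    r=[]
    for y0 in np.arange(-.34,.10,.04):
        q=p[(p[:,0]>=x0)&(p[:,0]<x0+.02)&(p[:,1]>=y0)&(p[:,1]<y0+.04)]
        r.append('%4d'%(1000*q[:,2].max()) if len(q) else '   -')
    print('%.2f'%x0,*r)
```

```text
0.42    3   61   62    6    5    4    5    6   61    5    -    -
0.44    2   63   63  127  128  128  127    4   62    3    -    -
0.46    3    5  119  110  119  122  127    5    4    4    -    -
0.48   19    5  121  108   88   94   95  103  108    4    -    -
0.50   25    4  122  107    9   10   90  104  106    3    -    -
0.52   22    4  119  104   64   48   89  105  107    3    -    -
0.54    4    4  120  105   61   63   90  106  105    2    -    -
0.56   12    4  121  104   74   75   89  106    4    6    -    -
0.58   21    6  119  102   84   90   92  106    5    5    -    -
0.60   21    5  120  100   96  105   93  106    4    2    -    -
```

Emit:
drive_tool(
  steps=[
    [60, 0.99, -0.73, 0, 0, 0, 0],
    [60, 0.99, -0.73, 0, 0, 0, 0],
    [60, 0.99, -0.73, 0, 0, 0, 0],
    [60, 0.99, -0.73, 0, 0, 0, 0],
  ],
)

```text
time_s: 0.9
position: [0.3493, -0.3668, 0.2222]
tcp_rot: [[0.963, 0.268, -0.0], [0.268, -0.963, 0.004], [0.001, -0.004, -1.0]]
force: [-0.5, -1.8, -0.8]
opening: 0.739
grasp_force: 0.0
```

Run:
```python
from h import *
W=np.load('top0.npy')
p=W[150:300,310:480].reshape(-1,3); p=p[(p[:,2]>.075)]-[.439,-.255,0]
u=p[:,0]*.629+p[:,1]*.777; v=p[:,0]*.777-p[:,1]*.629
for a in np.arange(-.12,.2,.02):
    m=(v>=a)&(v<a+.02)
    if m.any(): i=np.argmin(np.where(m,u,9)); print('along %.2f'%a,'perp min',u[i].round(3),'z',p[i,2].round(3))
# target tool frame tilted 30
plan(.439,-.255,.2,-39)
```

```text
along -0.12 perp min 0.153 z 0.123
along -0.10 perp min 0.125 z 0.124
along -0.08 perp min 0.096 z 0.122
along -0.06 perp min 0.066 z 0.126
along -0.04 perp min 0.058 z 0.125
along -0.02 perp min 0.065 z 0.095
along 0.00 perp min 0.039 z 0.12
along 0.02 perp min 0.041 z 0.118
along 0.04 perp min 0.053 z 0.118
along 0.06 perp min 0.068 z 0.116
along 0.08 perp min 0.082 z 0.117
along 0.10 perp min 0.095 z 0.116
along 0.12 perp min 0.108 z 0.115
along 0.14 perp min 0.123 z 0.12
pos [ 0.3493 -0.3668  0.2222] th -74.4 shift [ 0.97  -0.696  0.188] turn [-0.002 -0.001 -0.412] q [-59.  21.  99.   0.  60.  15.] F [-0.5 -1.8 -0.8] open 64.3 t 0.9
```

Emit:
drive_tool(
  steps=[
    [45, 0.97, -0.7, 0.3, 0, 0, -0.41],
    [45, 0.97, -0.7, 0.3, 0, 0, -0.41],
    [45, 0.97, -0.7, 0.3, 0, 0, -0.41],
    [45, 0.97, -0.7, 0.3, 0, 0, -0.41],
    [45, 0.97, -0.7, 0.3, 0, 0, -0.41],
    [45, 0.97, -0.7, 0.3, 0, 0, -0.41],
  ],
)

```text
time_s: 1.5
position: [0.4377, -0.2613, 0.1866]
tcp_rot: [[0.639, 0.769, 0.0], [0.769, -0.639, -0.001], [-0.001, 0.001, -1.0]]
force: [0.1, -0.6, -0.6]
opening: 0.518
grasp_force: 0.0
```

Emit:
drive_tool(
  steps=[
    [45, 0, 0, 0, 0, 0.175, 0],
    [45, 0, 0, 0, 0, 0.175, 0],
    [45, 0, 0, 0, 0, 0.175, 0],
  ],
)

```text
time_s: 1.8
position: [0.436, -0.264, 0.1863]
tcp_rot: [[0.622, 0.765, 0.167], [0.739, -0.644, 0.198], [0.259, 0.0, -0.966]]
force: [-0.2, 0.3, 0.3]
opening: 0.516
grasp_force: 0.0
```

Run:
```python
from h import *
# grasp point to (D, z=.054): tcp = gp + .0187*ztool
s=read_state(); R=np.array(s['tcp_rot']); print(R.round(3))
g=np.array([.439,-.255,.054])+.0187*R[:,2]; print(g); plan(*g)
```

```text
[[ 0.622  0.765  0.167]
 [ 0.739 -0.644  0.198]
 [ 0.259  0.    -0.966]]
[ 0.44211871 -0.25129522  0.03593793]
pos [ 0.436  -0.264   0.1863] th -40.1 shift [-0.215 -0.029  1.24 ] turn [0. 0. 0.] q [-53.  25. 102.  17.  58. -23.] F [-0.2  0.3  0.3] open 44.9 t 1.8
```

Emit:
drive_tool(
  steps=[
    [45, -0.215, -0.03, 0.3, 0, 0, 0],
    [45, -0.215, -0.03, 0.6, 0, 0, 0],
    [45, -0.215, -0.03, 0.9, 0, 0, 0],
    [45, -0.215, -0.03, 0.9, 0, 0, 0],
    [45, -0.215, -0.03, 0.9, 0, 0, 0],
  ],
)

```text
time_s: 2.3
position: [0.4368, -0.2554, 0.0757]
tcp_rot: [[0.616, 0.771, 0.164], [0.744, -0.637, 0.2], [0.259, -0.001, -0.966]]
force: [0.4, -0.5, 0.8]
opening: 0.521
grasp_force: 0.0
```

Run:
```python
from h import *
s=read_state(); R=np.array(s['tcp_rot'])
g=np.array([.439,-.255,.055])+.0187*R[:,2]; plan(*g)
c,W=cap('top'); im=c['color']; cv2.imwrite('pics/d1.png',cv2.resize(im[220:340,380:540],(640,480)))
```

```text
pos [ 0.4368 -0.2554  0.0757] th -39.6 shift [-0.031  0.012  0.326] turn [0. 0. 0.] q [-52.  36. 107.  22.  43. -29.] F [ 0.4 -0.5  0.8] open 45.3 t 2.3
```

View pics/d1.png

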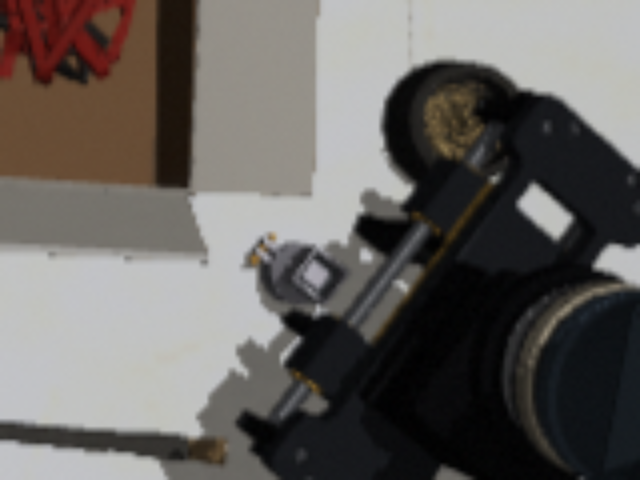

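Run:
```python
from h import *
W=np.load('top0.npy'); p=W[230:275,470:520].reshape(-1,3); p=p[p[:,2]>.015]; print(p.min(0),p.max(0))
```

```text
[ 0.47920231 -0.36448142  0.01500514] [ 0.54058118 -0.30460477  0.04300361]
```

Emit:
drive_tool(
  steps=[
    [45, -0.03, 0.01, 0.16, 0, 0, 0],
    [45, -0.03, 0.01, 0.32, 0, 0, 0],
    [45, -0.03, 0.01, 0.32, 0, 0, 0],
    [10, -0.03, 0.01, 0.32, 0, 0, 0],
    [10, -0.03, 0.01, 0.32, 0, 0, 0],
    [10, -0.03, 0.01, 0.32, 0, 0, 0],
    [10, -0.03, 0.01, 0.32, 0, 0, 0],
  ],
)

```text
time_s: 3.05
position: [0.4422, -0.2515, 0.0384]
tcp_rot: [[0.615, 0.771, 0.166], [0.745, -0.637, 0.199], [0.259, 0.001, -0.966]]
force: [0.4, -0.2, 3.0]
opening: 0.244
grasp_force: 30.1
```

Emit:
drive_tool(
  steps=[
    [10, 0, 0, -0.4, 0, 0, 0],
    [10, 0, 0, -0.8, 0, 0, 0],
    [10, 0, 0, -1, 0, 0, 0],
    [10, 0, 0, -1, 0, 0, 0],
  ],
)

```text
time_s: 3.45
position: [0.4233, -0.2778, 0.1568]
tcp_rot: [[0.614, 0.77, 0.17], [0.746, -0.637, 0.193], [0.257, 0.008, -0.966]]
force: [0.8, 0.1, -0.9]
opening: 0.233
grasp_force: 30.0
```

Emit:
drive_tool(
  steps=[
    [10, 0, 0, -0.2, 0, -0.175, 0],
    [10, 0, 0, -0.2, 0, -0.175, 0],
    [10, 0, 0, -0.2, 0, -0.175, 0],
  ],
)

```text
time_s: 3.75
position: [0.419, -0.2774, 0.1765]
tcp_rot: [[0.633, 0.774, -0.0], [0.774, -0.633, 0.001], [0.0, -0.0, -1.0]]
force: [-0.5, 0.1, -1.3]
opening: 0.24
grasp_force: 30.0
```

Run:
```python
from h import *
plan(.445,.0,.19,0); plan(.6075,.144,.19,0)
```

```text
pos [ 0.419  -0.2774  0.1765] th -39.3 shift [ 1.927 -1.295 -0.111] turn [-0.    -0.    -0.457] q [-46.  25. 102.   0.  53.  -7.] F [-0.5  0.1 -1.3] open 20.9 t 3.75
pos [ 0.419  -0.2774  0.1765] th -39.3 shift [ 3.713 -1.006 -0.111] turn [-0.    -0.    -0.457] q [-46.  25. 102.   0.  53.  -7.] F [-0.5  0.1 -1.3] open 20.9 t 3.75
```

Emit:
drive_tool(
  steps=[
    [10, 0.96, -0.65, -0.28, 0, 0, -0.457],
    [10, 0.96, -0.65, -0.28, 0, 0, -0.457],
    [10, 0.96, -0.65, -0.28, 0, 0, -0.457],
    [10, 0.96, -0.65, -0.28, 0, 0, -0.457],
    [10, 0.96, -0.65, -0.28, 0, 0, -0.457],
  ],
)

```text
time_s: 4.25
position: [0.4304, -0.1393, 0.2092]
tcp_rot: [[-0.003, 1.0, -0.002], [1.0, 0.003, 0.004], [0.004, -0.002, -1.0]]
force: [-0.1, -0.1, 0.7]
opening: 0.242
grasp_force: 30.0
```

Emit:
drive_tool(
  steps=[
    [10, 1, 0.5, 0, 0, 0, 0],
    [10, 1, 0.5, 0, 0, 0, 0],
    [10, 1, 0.5, 0, 0, 0, 0],
  ],
)

```text
time_s: 4.55
position: [0.4916, -0.0195, 0.2087]
tcp_rot: [[0.004, 1.0, -0.003], [1.0, -0.004, 0.004], [0.004, -0.003, -1.0]]
force: [1.0, -0.3, -2.0]
opening: 0.239
grasp_force: 30.0
```

Emit:
drive_tool(
  steps=[
    [10, 1, 0.9, 0, 0, 0, 0],
    [10, 1, 0.9, 0, 0, 0, 0],
    [10, 1, 0.9, 0, 0, 0, 0],
    [10, 1, 0.9, 0, 0, 0, 0],
  ],
)

```text
time_s: 4.95
position: [0.6028, 0.1013, 0.2083]
tcp_rot: [[0.0, 1.0, -0.0], [1.0, -0.0, 0.004], [0.004, -0.0, -1.0]]
force: [-0.6, -1.4, -0.6]
opening: 0.242
grasp_force: 30.0
```

Run:
```python
from h import *
plan(.6075,.144,.1,0)
```

```text
pos [0.6028 0.1013 0.2083] th -0.0 shift [0.352 0.039 0.904] turn [-0.    -0.003 -0.   ] q [-1. 30. 85.  0. 65. -1.] F [-0.6 -1.4 -0.6] open 21.0 t 4.95
```

Emit:
drive_tool(
  steps=[
    [10, 0.36, 0.04, 0.1, 0, 0.175, 0],
    [10, 0.36, 0.04, 0.1, 0, 0.175, 0],
    [10, 0.36, 0.04, 0.1, 0, 0.175, 0],
    [10, 0.36, 0.04, 0.1, 0, 0.175, 0],
  ],
)

```text
time_s: 5.35
position: [0.6046, 0.1395, 0.197]
tcp_rot: [[0.007, 1.0, -0.001], [0.966, -0.007, 0.259], [0.259, -0.003, -0.966]]
force: [0.2, 0.2, -0.4]
opening: 0.243
grasp_force: 30.0
```

Run:
```python
from h import *
plan(.6075,.1488,.085)
c,W=cap('side'); cv2.imwrite('pics/s1.png',cv2.resize(c['color'][150:350,150:420],(810*8//9,540*8//9)))
```

```text
pos [0.6046 0.1395 0.197 ] th -0.4 shift [-0.166  0.027  0.922] turn [0. 0. 0.] q [ -5.  31.  87.  17.  64. -12.] F [ 0.2  0.2 -0.4] open 21.1 t 5.35
```

View pics/s1.png

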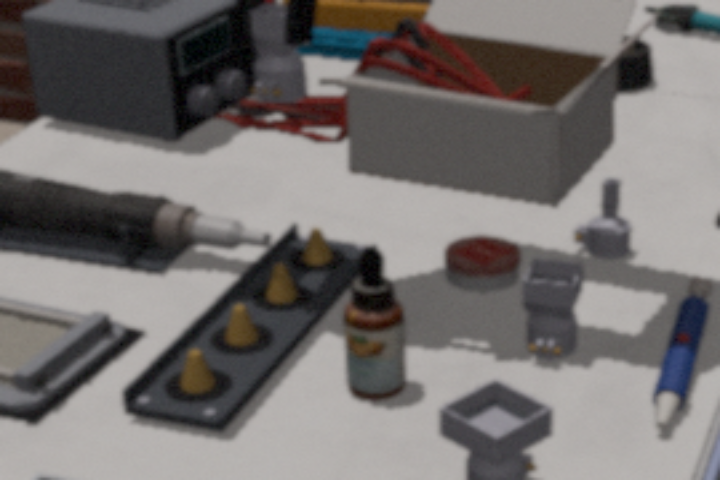

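Emit:
drive_tool(
  steps=[
    [10, -0.16, 0.03, 0.3, 0, 0, 0],
    [10, -0.16, 0.03, 0.6, 0, 0, 0],
    [10, -0.16, 0.03, 0.8, 0, 0, 0],
    [10, -0.16, 0.03, 0.9, 0, 0, 0],
    [10, -0.16, 0.03, 0.9, 0, 0, 0],
  ],
)

```text
time_s: 5.9
position: [0.6078, 0.1512, 0.0877]
tcp_rot: [[0.004, 1.0, -0.002], [0.966, -0.003, 0.259], [0.259, -0.003, -0.966]]
force: [-0.1, -0.4, 0.1]
opening: 0.242
grasp_force: 30.0
```

Run:
```python
from h import *
plan(.6075,.1488,.052)
c,W=cap('side'); cv2.imwrite('pics/s2.png',cv2.resize(c['color'][180:340,180:400],(660,480)))
```

```text
pos [0.6078 0.1512 0.0877] th -0.2 shift [-0.096 -0.002  0.282] turn [0. 0. 0.] q [ -4.  40.  90.  19.  52. -16.] F [-0.1 -0.4  0.1] open 21.1 t 5.9
```

View pics/s2.png

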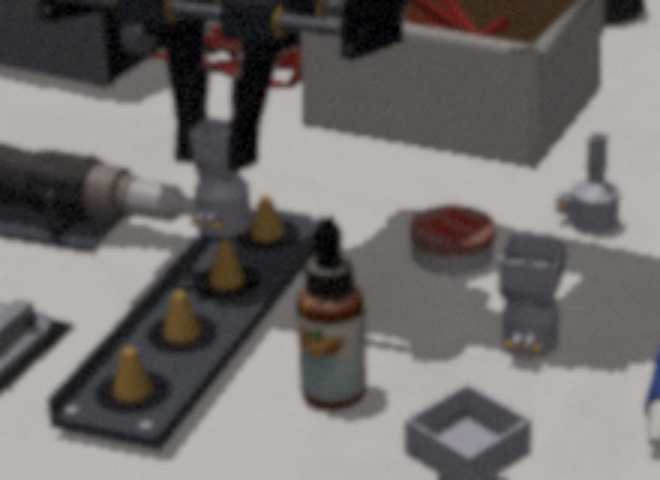

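Emit:
drive_tool(
  steps=[
    [10, -0.09, 0, 0.07, 0, 0, 0],
    [10, -0.09, 0, 0.14, 0, 0, 0],
    [10, -0.09, 0, 0.21, 0, 0, 0],
    [10, -0.09, 0, 0.28, 0, 0, 0],
    [10, -0.09, 0, 0.28, 0, 0, 0],
    [40, -0.09, 0, 0.28, 0, 0, 0],
    [40, -0.09, 0, 0.28, 0, 0, 0],
    [40, -0.09, 0, 0.28, 0, 0, 0],
  ],
)

```text
time_s: 6.75
position: [0.6094, 0.1489, 0.0541]
tcp_rot: [[0.004, 1.0, 0.002], [0.966, -0.004, 0.259], [0.259, 0.001, -0.966]]
force: [-0.3, -0.4, -0.0]
opening: 0.413
grasp_force: 0.0
```

Emit:
drive_tool(
  steps=[
    [40, 0, 0, -0.3, 0, 0, 0],
    [40, 0, 0, -0.7, 0, 0, 0],
    [40, 0, 0, -1, 0, 0, 0],
    [40, 0, 0, -1, 0, 0, 0],
  ],
)

```text
time_s: 7.15
position: [0.6131, 0.1163, 0.1756]
tcp_rot: [[0.003, 1.0, 0.014], [0.966, -0.006, 0.258], [0.258, 0.013, -0.966]]
force: [0.4, 0.6, -0.3]
opening: 0.458
grasp_force: 0.0
```

Emit:
drive_tool(
  steps=[
    [40, -0.8, -0.8, 0, 0, -0.175, 0],
    [40, -0.8, -0.8, 0, 0, -0.175, 0],
    [40, -0.8, -0.8, 0, 0, -0.175, 0],
    [40, -0.8, -0.8, 0, 0, -0.175, 0],
  ],
)

```text
time_s: 7.55
position: [0.5067, 0.025, 0.1432]
tcp_rot: [[0.005, 1.0, -0.008], [1.0, -0.005, 0.001], [0.001, -0.008, -1.0]]
force: [0.6, -0.7, 0.2]
opening: 0.457
grasp_force: 0.0
```

Run:
```python
from h import *
plan(.437,-.0047,.1,-2)
c,W=cap('top')
p=W[190:225,225:270].reshape(-1,3); p=p[p[:,2]>.045]; print(p.mean(0),p.max(0),p.min(0),len(p))
c,W=cap('side'); cv2.imwrite('pics/s3.png',cv2.resize(c['color'][180:340,180:400],(660,480)))
```

```text
pos [0.5067 0.025  0.1432] th -0.3 shift [-0.251 -0.577  0.364] turn [-0.006 -0.     0.02 ] q [-10.  28. 103.  -0.  49.  -9.] F [ 0.6 -0.7  0.2] open 39.7 t 7.55
[0.54770239 0.07994805 0.41254487] [0.61727659 0.15299705 0.50408442] [0.51882922 0.0562033  0.04615119] 743
```

View pics/s3.png

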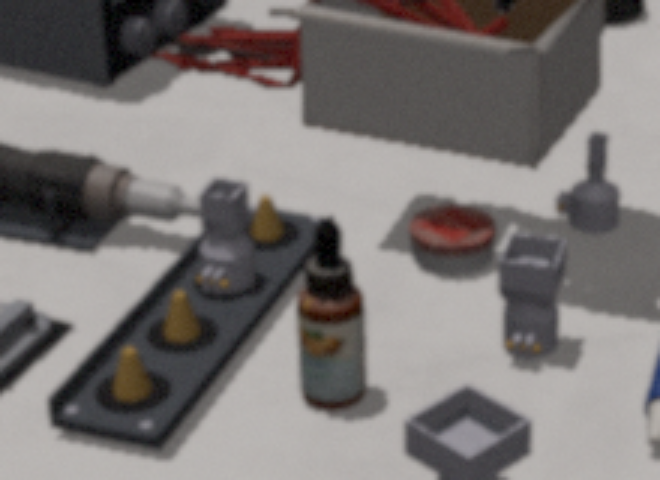

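Run:
```python
from h import *
W=np.load('top0.npy')
p=W[150:300,310:480].reshape(-1,3); p=p[(p[:,2]>.07)]
for a in np.arange(-.12,.06,.01):
    q=p[(p[:,1]>=a)&(p[:,1]<a+.01)]
    if len(q): i=q[:,0].argmin(); print('y %.2f'%a,q[i].round(3), 'zmax x<.56', q[q[:,0]<.56][:,2].max().round(3), 'med',np.median(q[q[:,0]<.54][:,2]).round(3))
c,W=cap('top')
p=W[270:315,300:350].reshape(-1,3); p=p[(p[:,2]>.045)&(p[:,2]<.065)]; print(p.mean(0),len(p))
```

```text
y -0.12 [ 0.453 -0.12   0.125] zmax x<.56 0.126 med 0.105
y -0.11 [ 0.455 -0.109  0.122] zmax x<.56 0.128 med 0.106
y -0.10 [ 0.455 -0.099  0.125] zmax x<.56 0.128 med 0.105
y -0.09 [ 0.455 -0.09   0.125] zmax x<.56 0.128 med 0.104
y -0.08 [ 0.457 -0.08   0.124] zmax x<.56 0.127 med 0.1
y -0.07 [ 0.457 -0.069  0.124] zmax x<.56 0.128 med 0.086
y -0.06 [ 0.49  -0.059  0.09 ] zmax x<.56 0.095 med 0.09
y -0.05 [ 0.492 -0.05   0.091] zmax x<.56 0.099 med 0.093
y -0.04 [ 0.492 -0.037  0.098] zmax x<.56 0.104 med 0.097
y -0.03 [ 0.494 -0.027  0.101] zmax x<.56 0.106 med 0.101
y -0.02 [ 0.495 -0.018  0.104] zmax x<.56 0.108 med 0.104
[nan nan nan] 0<stdin>:8: RuntimeWarning: Mean of empty slice.
  ret = um.true_divide(
```

Emit:
drive_tool(
  steps=[
    [30, -0.15, -0.584, 0.0, 0, -0.349, 0],
    [30, -0.15, -0.584, 0.0, 0, -0.349, 0],
    [30, -0.15, -0.584, 0.0, 0, -0.349, 0],
    [30, -0.15, -0.584, 0.0, 0, -0.349, 0],
    [30, -0.15, -0.584, 0.0, 0, -0.349, 0],
    [30, -0.15, -0.584, 0.0, 0, -0.349, 0],
  ],
)

```text
time_s: 8.3
position: [0.4434, 0.0088, 0.1443]
tcp_rot: [[0.002, 1.0, -0.001], [0.867, -0.003, -0.498], [-0.498, 0.0, -0.867]]
force: [-0.2, 0.5, -0.0]
opening: 0.346
grasp_force: 0.0
```

Run:
```python
from h import *
s=read_state(); R=np.array(s['tcp_rot'])
g=np.array([.4366,-.0047,.057])+.0187*R[:,2]; print(g);plan(*g)
c,W=cap('top'); cv2.imwrite('pics/c1.png',cv2.resize(c['color'][230:350,240:400],(640,480)))
```

```text
[ 0.43658112 -0.01401336  0.04078424]
pos [0.4434 0.0088 0.1443] th -0.2 shift [ 0.265 -0.057  0.843] turn [0. 0. 0.] q [  6.  30. 110. -40.  51.  35.] F [-0.2  0.5 -0. ] open 30.1 t 8.3
```

View pics/c1.png

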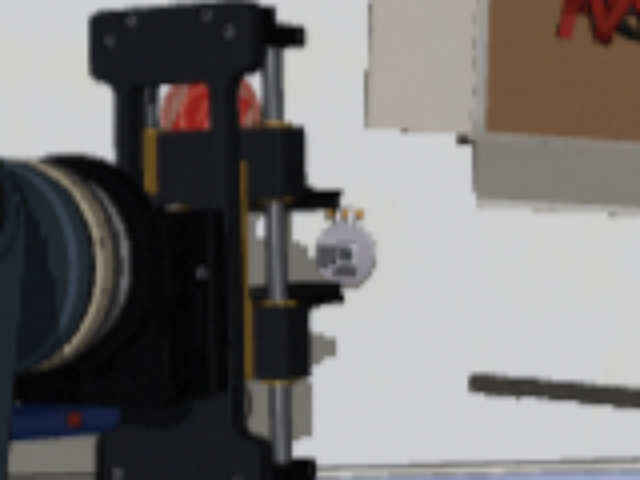

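Emit:
drive_tool(
  steps=[
    [30, 0.265, -0.055, 0.2, 0, 0, 0],
    [30, 0.265, -0.055, 0.5, 0, 0, 0],
    [30, 0.265, -0.055, 0.75, 0, 0, 0],
    [30, 0.265, -0.055, 0.84, 0, 0, 0],
    [30, 0.265, -0.055, 0.84, 0, 0, 0],
    [2, 0.265, -0.055, 0.84, 0, 0, 0],
    [2, 0.265, -0.055, 0.84, 0, 0, 0],
    [2, 0.265, -0.055, 0.84, 0, 0, 0],
  ],
)

```text
time_s: 9.15
position: [0.4363, -0.0149, 0.0423]
tcp_rot: [[0.005, 1.0, -0.0], [0.866, -0.005, -0.5], [-0.5, 0.002, -0.866]]
force: [-0.3, -0.4, -0.5]
opening: 0.153
grasp_force: 0.0
```

Emit:
drive_tool(
  steps=[
    [2, 0, 0, 0, 0, 0, 0],
  ],
)

```text
time_s: 9.25
position: [0.4362, -0.0148, 0.0423]
tcp_rot: [[0.004, 1.0, -0.0], [0.866, -0.004, -0.5], [-0.5, 0.002, -0.866]]
force: [-0.1, 0.4, 2.5]
opening: 0.109
grasp_force: 30.0
```

Emit:
drive_tool(
  steps=[
    [2, -0.25, 0, -0.43, 0, 0, 0],
    [2, -0.5, 0, -0.86, 0, 0, 0],
    [2, -0.5, 0, -0.86, 0, 0, 0],
    [2, 0.15, 0.75, -1, 0, 0, 0],
    [2, 0.15, 0.75, -1, 0, 0, 0],
    [2, 0.15, 0.75, -1, 0, 0, 0],
  ],
)

```text
time_s: 9.85
position: [0.53, 0.0631, 0.1367]
tcp_rot: [[0.004, 1.0, 0.004], [0.867, -0.002, -0.498], [-0.498, 0.006, -0.867]]
force: [0.3, 0.3, -0.4]
opening: 0.109
grasp_force: 30.1
```

Run:
```python
from h import *
plan(.6075,.0779,.092)
```

```text
pos [0.53   0.0631 0.1367] th -0.1 shift [0.295 0.643 0.264] turn [0. 0. 0.] q [ 11.  36.  96. -35.  59.  32.] F [ 0.3  0.3 -0.4] open 9.5 t 9.85
```

Emit:
drive_tool(
  steps=[
    [2, 0.3, 0.64, 0.1, 0, 0, 0],
    [2, 0.3, 0.64, 0.27, 0, 0, 0],
    [2, 0.3, 0.64, 0.27, 0, 0, 0],
    [2, 0.3, 0.64, 0.27, 0, 0, 0],
  ],
)

```text
time_s: 10.25
position: [0.6016, 0.0747, 0.089]
tcp_rot: [[0.002, 1.0, -0.006], [0.866, -0.005, -0.5], [-0.5, -0.004, -0.866]]
force: [-0.4, -0.0, 0.5]
opening: 0.108
grasp_force: 30.1
```

Run:
```python
from h import *
plan(.6075,.0779,.0565)
c,W=cap('side'); cv2.imwrite('pics/s4.png',cv2.resize(c['color'][180:340,180:400],(660,480)))
```

```text
pos [0.6016 0.0747 0.089 ] th -0.3 shift [0.158 0.05  0.221] turn [0. 0. 0.] q [ 11.  44.  86. -34.  61.  31.] F [-0.4 -0.   0.5] open 9.4 t 10.25
```

View pics/s4.png

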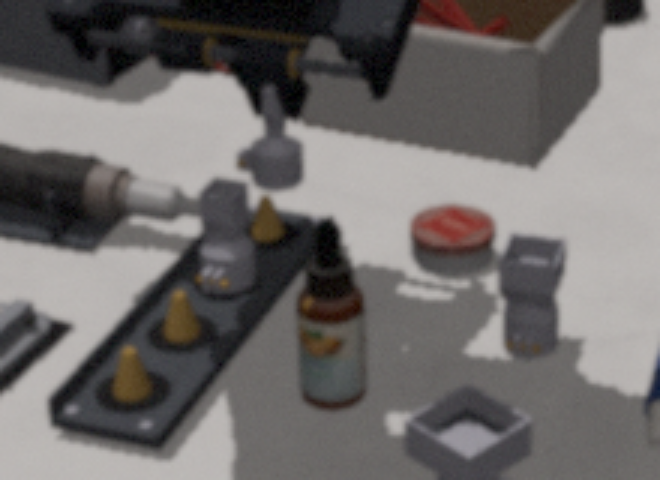

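Emit:
drive_tool(
  steps=[
    [2, 0, 0, 0, 0, 0, 0],
  ],
)

```text
time_s: 10.4
position: [0.6018, 0.0748, 0.0915]
tcp_rot: [[0.004, 1.0, -0.002], [0.866, -0.004, -0.5], [-0.5, 0.0, -0.866]]
force: [0.5, 0.2, -1.2]
opening: 0.11
grasp_force: 30.1
```

Run:
```python
from h import *
plan(.6075,.0779,.0565)
```

```text
pos [0.6018 0.0748 0.0915] th -0.2 shift [0.168 0.047 0.24 ] turn [0. 0. 0.] q [ 11.  44.  86. -34.  61.  31.] F [ 0.5  0.2 -1.2] open 9.6 t 10.4
```

Not lag; it is a steady offset. Correct laterally first (vertical descent), then release.

Emit:
drive_tool(
  steps=[
    [2, 0.03, 0.05, -0.01, 0, 0, 0],
    [2, 0.06, 0.05, 0.05, 0, 0, 0],
    [2, 0.1, 0.05, 0.12, 0, 0, 0],
    [2, 0.14, 0.05, 0.18, 0, 0, 0],
    [2, 0.168, 0.05, 0.24, 0, 0, 0],
    [2, 0.168, 0.05, 0.24, 0, 0, 0],
    [25, 0.168, 0.05, 0.24, 0, 0, 0],
    [25, 0.168, 0.05, 0.24, 0, 0, 0],
  ],
)

```text
time_s: 11.2
position: [0.6087, 0.0777, 0.055]
tcp_rot: [[0.004, 1.0, -0.003], [0.866, -0.005, -0.5], [-0.5, -0.0, -0.866]]
force: [0.6, -0.7, 0.3]
opening: 0.217
grasp_force: 0.0
```

Emit:
drive_tool(
  steps=[
    [25, 0, 0, 0, 0, 0, 0],
    [25, -0.15, 0, -0.26, 0, 0, 0],
    [25, -0.3, 0, -0.52, 0, 0, 0],
    [25, -0.5, 0, -0.86, 0, 0, 0],
    [25, -0.5, 0, -0.86, 0, 0, 0],
  ],
)

```text
time_s: 11.7
position: [0.6131, 0.0779, 0.1818]
tcp_rot: [[0.01, 1.0, 0.01], [0.867, -0.004, -0.499], [-0.499, 0.014, -0.867]]
force: [1.3, -0.2, 0.2]
opening: 0.284
grasp_force: 0.0
```

Run:
```python
from h import *
plan(.437,.1354,.16,4)
c,W=cap('side'); cv2.imwrite('pics/s5.png',cv2.resize(c['color'][180:340,180:400],(660,480)))
```

```text
pos [0.6131 0.0779 0.1818] th -0.2 shift [ 0.491 -1.472 -0.097] turn [-0.004  0.348 -0.05 ] q [ 11.  38.  82. -32.  69.  25.] F [ 1.3 -0.2  0.2] open 24.8 t 11.7
```

View pics/s5.png

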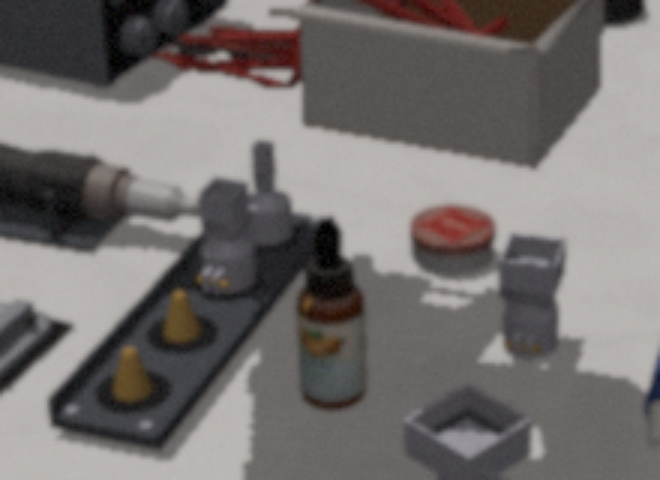

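Emit:
drive_tool(
  steps=[
    [60, 0.49, -1, -0.1, 0, 0.348, -0.05],
    [60, 0.49, -1, -0.1, 0, 0.348, -0.05],
    [60, 0.49, -1, -0.1, 0, 0.348, -0.05],
    [60, 0.49, -1, -0.1, 0, 0.348, -0.05],
    [60, 0.49, -1, -0.1, 0, 0.348, -0.05],
    [60, 0.49, -1, -0.1, 0, 0.348, -0.05],
  ],
)

```text
time_s: 12.35
position: [0.4895, 0.1343, 0.1552]
tcp_rot: [[-0.065, 0.998, -0.019], [0.998, 0.065, -0.003], [-0.002, -0.02, -1.0]]
force: [1.1, -0.1, -0.3]
opening: 0.672
grasp_force: 0.0
```

Emit:
drive_tool(
  steps=[
    [55, 0, -0.48, 0.2, 0, 0, 0],
    [55, 0, -0.48, 0.5, 0, 0, 0],
    [55, 0, -0.48, 0.5, 0, 0, 0],
    [55, 0, -0.48, 0.5, 0, 0, 0],
  ],
)

```text
time_s: 12.75
position: [0.4318, 0.1314, 0.0965]
tcp_rot: [[-0.068, 0.998, -0.019], [0.998, 0.068, -0.002], [-0.001, -0.019, -1.0]]
force: [0.7, -0.7, 0.4]
opening: 0.633
grasp_force: 0.0
```

Run:
```python
from h import *
plan(.437,.1354,.037,4)
```

```text
pos [0.4318 0.1314 0.0965] th 3.9 shift [0.031 0.055 0.495] turn [-0.013  0.001 -0.001] q [  3.  30. 112.  -0.  39.  -1.] F [ 0.7 -0.7  0.4] open 55.1 t 12.75
```

Emit:
drive_tool(
  steps=[
    [55, 0.03, 0.055, 0.1, -0.013, 0, 0],
    [55, 0.03, 0.055, 0.3, -0.013, 0, 0],
    [55, 0.03, 0.055, 0.49, -0.013, 0, 0],
    [55, 0.03, 0.055, 0.49, -0.013, 0, 0],
    [20, 0.03, 0.055, 0.49, -0.013, 0, 0],
    [20, 0.03, 0.055, 0.49, -0.013, 0, 0],
    [20, 0.03, 0.055, 0.49, -0.013, 0, 0],
    [20, 0.03, 0.055, 0.49, -0.013, 0, 0],
  ],
)

```text
time_s: 13.55
position: [0.4365, 0.1349, 0.0388]
tcp_rot: [[-0.067, 0.998, 0.003], [0.998, 0.067, -0.0], [-0.001, 0.003, -1.0]]
force: [-0.2, 0.3, -0.2]
opening: 0.355
grasp_force: 0.2
```

Emit:
drive_tool(
  steps=[
    [20, 0, 0, 0, 0, 0, 0],
    [20, 0, 0, 0, 0, 0, 0],
  ],
)

```text
time_s: 13.75
position: [0.4365, 0.1348, 0.0386]
tcp_rot: [[-0.067, 0.998, 0.002], [0.998, 0.067, -0.0], [-0.001, 0.002, -1.0]]
force: [0.1, -0.7, 6.3]
opening: 0.344
grasp_force: 29.9
```

Emit:
drive_tool(
  steps=[
    [20, 0, 0, -0.4, 0, 0, 0],
    [20, 0, 0, -0.8, 0, 0, 0],
    [20, 0, 0, -1, 0, 0, 0],
    [20, 0, 0, -1, 0, 0, 0],
    [20, 0, 1, -1, 0, 0, 0.03],
    [20, 0, 1, -1, 0, 0, 0.03],
    [20, 0, 1, -1, 0, 0, 0.03],
    [20, 0, 1, -1, 0, 0, 0.03],
  ],
)

```text
time_s: 14.55
position: [0.5583, 0.1427, 0.1564]
tcp_rot: [[-0.021, 1.0, 0.002], [1.0, 0.021, -0.0], [-0.001, 0.002, -1.0]]
force: [-0.3, -0.2, -0.7]
opening: 0.343
grasp_force: 29.9
```

Run:
```python
from h import *
plan(.6075,.2,.1,0)
```

```text
pos [0.5583 0.1427 0.1564] th 1.2 shift [0.469 0.42  0.471] turn [0.001 0.    0.014] q [ 3. 31. 93. -0. 56.  2.] F [-0.3 -0.2 -0.7] open 29.9 t 14.55
```

Emit:
drive_tool(
  steps=[
    [20, 0.47, 0.42, 0, 0, 0, 0.014],
    [20, 0.47, 0.42, 0.2, 0, 0, 0.014],
    [20, 0.47, 0.42, 0.45, 0, 0, 0.014],
    [20, 0.47, 0.42, 0.45, 0, 0, 0.014],
    [20, 0.47, 0.42, 0.45, 0, 0, 0.014],
  ],
)

```text
time_s: 15.05
position: [0.6018, 0.2, 0.1024]
tcp_rot: [[-0.001, 1.0, -0.005], [1.0, 0.001, -0.001], [-0.001, -0.005, -1.0]]
force: [0.7, 0.7, -1.7]
opening: 0.34
grasp_force: 29.9
```

Run:
```python
from h import *
plan(.6075,.2005,.053,0)
```

```text
pos [0.6018 0.2    0.1024] th 0.1 shift [0.005 0.049 0.411] turn [-0.004  0.001  0.001] q [ 8. 39. 86. -0. 55.  8.] F [ 0.7  0.7 -1.7] open 29.6 t 15.05
```

Emit:
drive_tool(
  steps=[
    [20, 0.005, 0.05, 0.1, 0, 0, 0],
    [20, 0.005, 0.05, 0.2, 0, 0, 0],
    [20, 0.005, 0.05, 0.3, 0, 0, 0],
    [20, 0.005, 0.05, 0.41, 0, 0, 0],
    [20, 0.005, 0.05, 0.41, 0, 0, 0],
    [50, 0.005, 0.05, 0.41, 0, 0, 0],
    [50, 0.005, 0.05, 0.41, 0, 0, 0],
    [50, 0.005, 0.05, 0.41, 0, 0, 0],
  ],
)

```text
time_s: 15.85
position: [0.6112, 0.2011, 0.0555]
tcp_rot: [[-0.001, 1.0, 0.002], [1.0, 0.001, -0.0], [-0.0, 0.002, -1.0]]
force: [-0.1, -0.2, -0.1]
opening: 0.518
grasp_force: 0.0
```

Emit:
drive_tool(
  steps=[
    [50, 0, 0, 0, 0, 0, 0],
    [50, 0, 0, -0.4, 0, 0, 0],
    [50, 0, 0, -0.8, 0, 0, 0],
    [50, 0, 0, -1, 0, 0, 0],
    [50, 0.7, -0.3, -1, 0, 0, 0],
    [50, 0.7, -0.3, -1, 0, 0, 0],
    [50, 0.7, -0.3, -1, 0, 0, 0],
  ],
)

```text
time_s: 16.55
position: [0.5718, 0.2894, 0.1755]
tcp_rot: [[-0.006, 1.0, -0.0], [1.0, 0.006, 0.002], [0.002, -0.0, -1.0]]
force: [-1.1, -0.6, -0.7]
opening: 0.577
grasp_force: 0.0
```

Run:
```python
from h import *
plan(.4245,.2888,.17,-27)
c,W=cap('side'); cv2.imwrite('pics/s6.png',cv2.resize(c['color'][180:340,180:400],(660,480)))
```

```text
pos [0.5718 0.2894 0.1755] th 0.4 shift [ 0.002 -1.227  0.046] turn [-0.    -0.001  0.318] q [17. 34. 82.  0. 63. 16.] F [-1.1 -0.6 -0.7] open 50.2 t 16.55
```

View pics/s6.png

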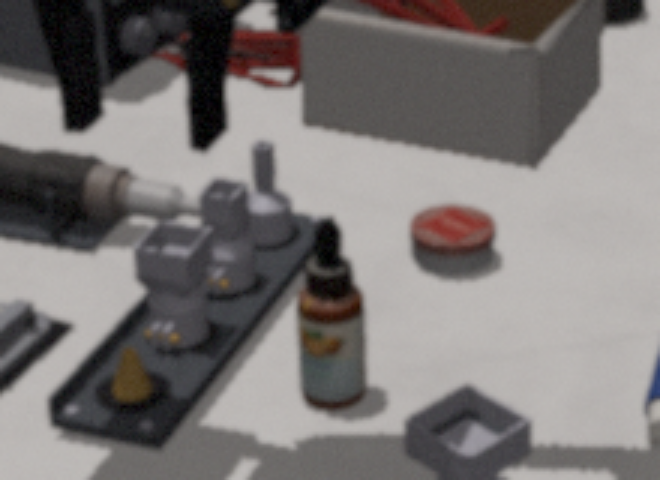

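Emit:
drive_tool(
  steps=[
    [68, 0, -1, 0.05, 0, 0, 0.318],
    [68, 0, -1, 0.05, 0, 0, 0.318],
    [68, 0, -1, 0.05, 0, 0, 0.318],
    [68, 0, -1, 0.05, 0, 0, 0.318],
    [68, 0, -1, 0.05, 0, 0, 0.318],
  ],
)

```text
time_s: 17.1
position: [0.4561, 0.2846, 0.1692]
tcp_rot: [[0.457, 0.889, 0.003], [0.889, -0.457, -0.0], [0.001, 0.003, -1.0]]
force: [0.1, 0.8, -0.0]
opening: 0.776
grasp_force: 0.0
```

Run:
```python
from h import *
plan(.4245,.2888,.085,-27)
```

```text
pos [0.4561 0.2846 0.1692] th -27.2 shift [-0.09  -0.252  0.701] turn [ 0.002 -0.001 -0.002] q [20. 28. 98. -0. 54. 47.] F [ 0.1  0.8 -0. ] open 67.5 t 17.1
```

Emit:
drive_tool(
  steps=[
    [68, -0.09, -0.25, 0.3, 0, 0, 0],
    [68, -0.09, -0.25, 0.6, 0, 0, 0],
    [68, -0.09, -0.25, 0.7, 0, 0, 0],
    [68, -0.09, -0.25, 0.7, 0, 0, 0],
  ],
)

```text
time_s: 17.5
position: [0.4243, 0.2886, 0.0832]
tcp_rot: [[0.458, 0.889, -0.001], [0.889, -0.458, -0.001], [-0.002, -0.0, -1.0]]
force: [-0.9, 0.3, 0.4]
opening: 0.786
grasp_force: 0.0
```

Run:
```python
from h import *
plan(.4245,.2888,.0385,-27)
```

```text
pos [0.4243 0.2886 0.0832] th -27.3 shift [0.003 0.001 0.372] turn [-0.     0.001 -0.003] q [ 22.  34. 105.  -0.  41.  49.] F [-0.9  0.3  0.4] open 68.3 t 17.5
```

Emit:
drive_tool(
  steps=[
    [68, 0, 0, 0.2, 0, 0, 0],
    [68, 0, 0, 0.37, 0, 0, 0],
    [68, 0, 0, 0.37, 0, 0, 0],
    [30, 0, 0, 0.37, 0, 0, 0],
    [30, 0, 0, 0.37, 0, 0, 0],
    [30, 0, 0, 0.37, 0, 0, 0],
    [30, 0, 0, 0.37, 0, 0, 0],
    [30, 0, 0, 0.37, 0, 0, 0],
  ],
)

```text
time_s: 18.3
position: [0.4233, 0.2891, 0.0409]
tcp_rot: [[0.458, 0.889, 0.002], [0.889, -0.458, -0.0], [0.001, 0.002, -1.0]]
force: [0.1, -0.2, 3.4]
opening: 0.457
grasp_force: 30.0
```

Emit:
drive_tool(
  steps=[
    [30, 0, 0, 0, 0, 0, 0],
    [30, 0, 0, 0, 0, 0, 0],
  ],
)

```text
time_s: 18.5
position: [0.4233, 0.2891, 0.0409]
tcp_rot: [[0.458, 0.889, 0.002], [0.889, -0.458, -0.0], [0.001, 0.001, -1.0]]
force: [0.3, -0.9, 5.9]
opening: 0.457
grasp_force: 30.0
```

Emit:
drive_tool(
  steps=[
    [30, 0, 0, -0.4, 0, 0, 0],
    [30, 0, 0, -0.8, 0, 0, 0],
    [30, 0, 0, -1, 0, 0, 0],
    [30, 0.23, 0.72, -1, 0, 0, -0.318],
    [30, 0.23, 0.72, -1, 0, 0, -0.318],
    [30, 0.23, 0.72, -1, 0, 0, -0.318],
    [30, 0.23, 0.72, -1, 0, 0, -0.318],
    [30, 0.23, 0.72, -1, 0, 0, -0.318],
  ],
)

```text
time_s: 19.3
position: [0.5108, 0.2737, 0.1595]
tcp_rot: [[0.001, 1.0, -0.002], [1.0, -0.001, -0.001], [-0.001, -0.002, -1.0]]
force: [-0.1, 0.3, -1.1]
opening: 0.457
grasp_force: 30.0
```

Run:
```python
from h import *
plan(.6075,.256,.105,0)
```

```text
pos [0.5108 0.2737 0.1595] th -0.1 shift [-0.146  0.807  0.452] turn [-0.002  0.001 -0.001] q [17. 31. 92. -0. 57. 17.] F [-0.1  0.3 -1.1] open 39.7 t 19.3
```

Emit:
drive_tool(
  steps=[
    [30, -0.146, 0.8, 0, 0, 0, 0],
    [30, -0.146, 0.8, 0, 0, 0, 0],
    [30, -0.146, 0.8, 0.25, 0, 0, 0],
    [30, -0.146, 0.8, 0.45, 0, 0, 0],
    [30, -0.146, 0.8, 0.45, 0, 0, 0],
    [30, -0.146, 0.8, 0.45, 0, 0, 0],
  ],
)

```text
time_s: 19.9
position: [0.607, 0.2568, 0.1059]
tcp_rot: [[-0.001, 1.0, -0.002], [1.0, 0.001, -0.001], [-0.001, -0.002, -1.0]]
force: [-0.9, -0.6, -0.6]
opening: 0.457
grasp_force: 30.0
```

Run:
```python
from h import *
plan(.6075,.256,.055,0)
```

```text
pos [0.607  0.2568 0.1059] th 0.0 shift [-0.006  0.005  0.424] turn [-0.001  0.001  0.   ] q [13. 41. 82. -0. 57. 13.] F [-0.9 -0.6 -0.6] open 39.8 t 19.9
```

Emit:
drive_tool(
  steps=[
    [30, -0.006, 0, 0.1, 0, 0, 0],
    [30, -0.006, 0, 0.2, 0, 0, 0],
    [30, -0.006, 0, 0.3, 0, 0, 0],
    [30, -0.006, 0, 0.42, 0, 0, 0],
    [30, -0.006, 0, 0.42, 0, 0, 0],
    [62, -0.006, 0, 0.42, 0, 0, 0],
    [62, -0.006, 0, 0.42, 0, 0, 0],
    [62, -0.006, 0, 0.42, 0, 0, 0],
  ],
)

```text
time_s: 20.7
position: [0.6086, 0.2559, 0.0563]
tcp_rot: [[-0.001, 1.0, 0.001], [1.0, 0.001, -0.0], [-0.0, 0.001, -1.0]]
force: [0.2, 0.1, -0.3]
opening: 0.644
grasp_force: 0.0
```

Emit:
drive_tool(
  steps=[
    [62, 0, 0, 0, 0, 0, 0],
    [62, 0, 0, -0.4, 0, 0, 0],
    [62, 0, 0, -0.8, 0, 0, 0],
    [62, 0, 0, -1, 0, 0, 0],
    [62, 0.3, -1, -1, 0, 0, 0],
    [62, 0.3, -1, -1, 0, 0, 0],
    [62, 0.3, -1, -1, 0, 0, 0],
  ],
)

```text
time_s: 21.4
position: [0.4836, 0.292, 0.1762]
tcp_rot: [[-0.002, 1.0, -0.003], [1.0, 0.002, -0.001], [-0.001, -0.003, -1.0]]
force: [0.7, 0.5, -1.5]
opening: 0.713
grasp_force: 0.0
```

Emit:
drive_tool(
  steps=[
    [62, 0.3, -0.8, -0.4, 0, 0, 0],
    [62, 0.3, -0.8, -0.4, 0, 0, 0],
    [62, 0.3, -0.8, -0.4, 0, 0, 0],
  ],
)

```text
time_s: 21.7
position: [0.3882, 0.3287, 0.2258]
tcp_rot: [[-0.004, 1.0, 0.0], [1.0, 0.004, 0.001], [0.001, 0.0, -1.0]]
force: [-0.3, 0.5, 0.4]
opening: 0.711
grasp_force: 0.0
```

Run:
```python
from h import *
c,W=cap('side'); cv2.imwrite('pics/s7.png',cv2.resize(c['color'][180:340,180:400],(660,480)))
c,W=cap('top')
p=W[175:230,160:310].reshape(-1,3); p=p[(p[:,2]>.06)&(p[:,2]<.08)]
for y in (.2559,.1999,.1439,.0879):
    q=p[abs(p[:,1]-y)<.026]; print(y,len(q),q.mean(0).round(4) if len(q) else '',q[:,2].max() if len(q) else '')
```

```text
0.2559 339 [0.6075 0.2571 0.065 ] 0.07577394360503623
0.1999 211 [0.6097 0.2009 0.0652] 0.07683026708161103
0.1439 105 [0.6074 0.1438 0.0664] 0.07476360952035217
0.0879 30 [0.6071 0.0878 0.0675] 0.07482047939529693
```

View pics/s7.png

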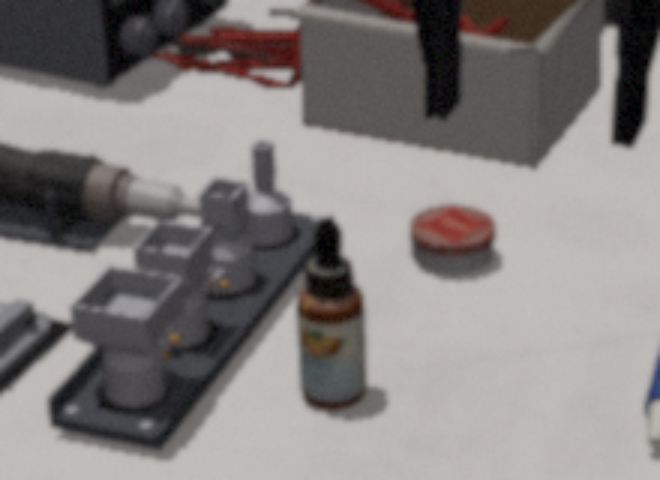

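All four nozzles stand seated on their pegs in the order 40, 30, 20, 10 towards the handpiece. The bottle and tin are where they were.

```bash
python3 -c "
from rig import order
print(order.hand_in())"
```

```text
the job is handed in; nothing more can be done
None
```

The job is handed in after about 22 s: the last images show all four nozzles upright on their pegs (10, 20, 30, 40 mm from the handpiece end), with the bottle and tin where they were; no verdict came back.

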